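# Shut and bolt the hutch door

### The job

The little hutch's swing door stands ajar: push it fully shut with the fingertips, and only then push the red tab of the wooden slide bolt all the way across, so that the bolt is fully home over the door. Push only: do not pinch the door or the tab between the fingers, and leave the bowl, the ball, the brush and the scoop where they lie.

Things in the scene. Friction and masses are not known exactly. Their poses are not given: they have to be found in the camera images.
- hutch: Fixed wooden hutch, flat green roof. Origin: at bench height on the door's hinge line, in the plane of its front. -x points out of the front, z up. The front runs from y = +40 to -380 mm, the inside and roof (top 220 mm, no overhang) back to x = +280 mm. Doorway y = 0 to -172 mm; a board from y = -174 to -380 mm carries the bolt in low rails (16 mm proud).
- door (a joint): Angle of the swing door, rad: 0 = shut flush with the front, grows as it opens outwards (towards the hutch's -x). The hinge is upright, through the hutch's origin; it is slightly stiff (under 0.3 N m) and stays where it is left; stop at 0.
- hinge_top (a point): Point on the door's hinge line at the height of the door's top edge (200 mm above the bench); axes as the hutch's.
- door_push (a point): The door is pale plywood with a wire mesh window, 170 mm wide, 16 mm thick, 22 to 200 mm above the bench, no handle. This point lies on its outer face, 125 mm from the hinge line (47 mm short of the free edge) and 25 mm below its top edge. Turns with the door: its -x axis points out of the outer face, its -y axis from hinge to free edge.
- bolt (a joint): Travel of the wooden slide bolt, m: 0 = fully drawn back, 0.060 = fully home (stop), its end then covering the door's free edge by 40 mm. Slides along the hutch's +y (towards the hinge) at the height of 175 mm; friction about 1.5 N, stays where it is left.
- tab_push (a point): Centre of the red tab's face turned away from the door, the one to push. The tab is 16 mm thick along y, 40 mm high (155 to 195 mm above the bench) and reaches from 16 to 61 mm out of the hutch's front; this point lies 38.5 mm out. Axes as the hutch's: push along +y.
- bowl: Blue ceramic bowl, 120 mm across, 50 mm high, loose; origin at the centre of its underside. Bystander.
- ball_center (a point): Centre of the yellow plastic ball, 56 mm across, lying loose in the bowl. Bystander.
- brush: Wooden grooming brush lying on its bristles, about 170 x 62 x 33 mm, loose; long along its x, origin near its middle at bench height. Bystander.
- scoop: Aluminium feed scoop, about 170 x 72 x 40 mm, loose; long along its x, handle to -x, origin at the back of its pan at bench height. Bystander.

How it is judged:
On the way, in this order (a step that is already met when the one before it is completed fails the run):
1. the door is fully shut, with the bolt not yet pushed across (value of joint door below 0.03 rad and value of joint bolt below 0.025 m), for 0.2 s.
2. the bolt is fully home and the door still shut (value of joint door below 0.03 rad and value of joint bolt above 0.054 m), for 0.2 s.
At the end, for the whole second after the job is handed in: The door is shut to within 0.03 rad (5 mm at its free edge) and at rest, the bolt is home to within 6 mm of its stop, and bowl, brush and scoop lie within 15 mm (the ball within 30 mm) of where they were (all of step 2 and distance of each of bowl, brush, scoop from where it was at the start of the episode below 0.015 m and distance of ball_center from where it was at the start of the episode below 0.03 m and velocity of joint door below 0.05 rad/s and velocity of joint bolt below 0.01 m/s); the robot touches nothing.
It fails at once if the bolt is pushed across (past 25 mm) while the door is not shut (value of joint bolt above 0.025 m and value of joint door above 0.06 rad).
It fails at once if the door is pinched: fingers press on its outer and inner face at once (contact force between each of door_c0, door_c1 and the fingers above 1.5 N).
It fails at once if the tab is pinched: fingers press on both of its halves at once (contact force between each of bolt_c1, bolt_c2 and the fingers above 1.5 N).
It fails at once if the bowl, brush or scoop is moved by 15 mm, or the ball by 30 mm (distance of any of bowl, brush, scoop from where it was at the start of the episode above 0.015 m or distance of ball_center from where it was at the start of the episode above 0.03 m).
It also fails if it takes over 48 s, if anything falls off the work surface, if the arm or the gripper's body presses on something with over 40 N, if the wrist force passes 120 N, or if a joint passes its speed limit or range.

### The arm

A 6-joint arm with a two-finger parallel gripper is mounted at the origin on the work surface. World frame = base frame: x ahead of the robot, y to its left, z up, the work surface at z = 0. Lengths are in m, angles in rad, forces in N, time in s.
With the tool pointing down it reaches from about 0.35 to 0.85 m from the base axis. Payload 8.1 kg.
Tool frame: the origin (TCP) lies at the centre of the arm's flange, where the gripper is bolted on; the fingertips stand 186 mm ahead of it and the grasp point (between the pads) lies 167 mm ahead of it; z points along the fingers, y is the direction in which the jaws open and shut (so a half turn about z gives the same grasp; the last joint's range is limited). The gripper opens to 93 mm and grips with 3 to 60 N. Pads are 15 mm wide; open, the fingers measure 128 mm over their backs; the gripper's body (75 mm by 188 mm) begins 65 mm behind the grasp point.
Start: joints at [-1.254, 0.13, 1.488, -0, 1.523, -0.085], TCP at [0.235, -0.552, 0.405] pointing down, gripper open.
Joint ranges: [-2.96, 2.96], [-0.89, 2.26], [0.02, 2.5], [-1.34, 4.48], [0, 2.73], [-2.66, 2.66]. Speed limits (rad/s): [2.39, 2.39, 2.79, 3.14, 3.14, 3.14].

### API

Orientations are given as a rotation vector (axis times angle).
In Python, from plant import robot, viewer, order gives the robot as it stands.
- The arm moves only by the tool apply_moves, never from a script. Its argument "deltas" is a list of rows, each a list of 3 entries, a list of its own where there are three numbers: the finger opening in mm, from 0 to 93, then the shift along the tool's x, y, z in mm, then the turn about the tool's z in rad. In form: [[grip, [dx, dy, dz], yaw], ...]. A call has 1 to 5 rows; each row shifts and turns the commanded pose from where the row before left it, along the tool's axes as they then stand; what a row does not reach is not made up. A row lasts 1/8 s, in which the tool goes at most 62.5 mm and 10.7 degrees, less where a joint would pass 70% of its speed; a pose out of reach is approached as far as the arm can. A call is refused whole if a number of a shift passes 62.5 or a number of a turn 0.188, either way. A call with a gripper value outside its range is refused whole. The fingers move at their own pace and stop on an object; "grip_force" is the grip in N (left out, the last holds). Time passes only in rows, so rows that do not move let the fingers close. It gives the time, the measured TCP pose, the force and the opening at its end, in the units of the state.
- robot.read_state(): the state, without advancing time (a new reading comes with each control period).
- viewer.read_camera(name): name is "side" or "top"; returns the picture (384x512x3 uint8, blue, green, red); there is no depth.
- viewer.get_calibration(name): a dict with "fx", "fy", "cx", "cy" (pixels), "R" (3x3) and "t" (3): a world point X has camera coordinates R X + t. Camera axes: x right, y down, z forward; pixel columns grow to the right and rows downward; lengths in m; the calibration is good to about 2 mm. A picture is of the moment at which its call begins. get_calibration takes no time and is no camera call.
- order.close_job(): hands the job in, once; it reports no verdict.
The state is a dict: "t": time; "q": joint angles; "dq": joint speeds; "joint_torque": joint torques, N m; "tool_pos": TCP position; "orientation": TCP orientation; "force": force on the tool from outside, world axes, zero at the start; "wrist_torque": the same for the moment, N m; "opening": finger opening in m.
Only numpy, scipy, OpenCV 4.12 (cv2) and the standard library are available. Lean on these libraries where they do the work, as an engineer would, in place of code of your own. Each camera call takes 0.05 s, during which the arm holds its last target. There are 200 camera calls.

## Working session

There is one attempt and no reset: what is moved stays moved. The work goes in short steps, Python scripts to look and compute and a tool call to move; the robot and the scene stay as the last step left them, time stands still between calls to the robot, and variables do not carry over. Pictures are saved under pics/ and viewed, about 8 in all and at most 12, crops included, and the job is handed in when it is done.

Besides the shell and the picture viewer there is one more tool, called after "Call:" as name(argument=value, ...), one argument or row to a line, values as JSON. apply_moves: Moves the arm, as the interface text tells. Its arguments: {"type":"object","properties":{"deltas":{"type":"array"},"grip_force":{"type":"number"}},"required":["deltas"]}

```bash
mkdir -p pics
python3 - <<'E'
from plant import robot, viewer
import cv2, numpy as np
for n in ("top","side"):
    im=viewer.read_camera(n); cv2.imwrite(f"pics/{n}0.png",im)
    cv2.imwrite(f"pics/{n}0b.png",cv2.resize(im,(800,600),interpolation=cv2.INTER_CUBIC))
    c=viewer.get_calibration(n); print(n,{k:np.round(v,3).tolist() for k,v in c.items()})
s=robot.read_state(); print({k:np.round(v,3).tolist() for k,v in s.items()})
E
```

```text
top {'fx': 437.648, 'fy': 437.648, 'cx': 256.86, 'cy': 202.664, 'R': [[-0.018, -1.0, 0.025], [-0.996, 0.015, -0.087], [0.086, -0.026, -0.996]], 't': [-0.139, 0.625, 1.021]}
side {'fx': 389.437, 'fy': 389.437, 'cx': 261.869, 'cy': 189.124, 'R': [[0.907, -0.421, -0.0], [-0.33, -0.711, -0.621], [0.261, 0.563, -0.784]], 't': [-0.603, 0.185, 0.869]}
{'t': 0.1, 'q': [-1.254, 0.131, 1.489, 0.0, 1.523, -0.085], 'dq': [0.0, 0.0, -0.002, -0.0, 0.001, -0.0], 'joint_torque': [0.001, -56.134, -49.31, 0.077, 0.029, -0.0], 'tool_pos': [0.235, -0.552, 0.404], 'orientation': [-3.077, -0.627, 0.0], 'force': [-0.36, -0.431, -0.194], 'wrist_torque': [0.011, 0.005, -0.032], 'opening': 0.093}
```

View pics/top0b.png

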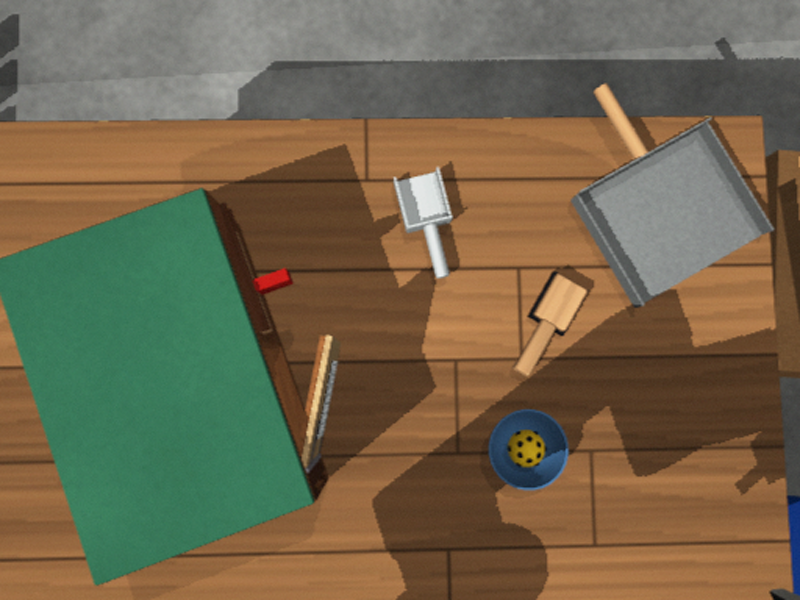

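View pics/side0b.png

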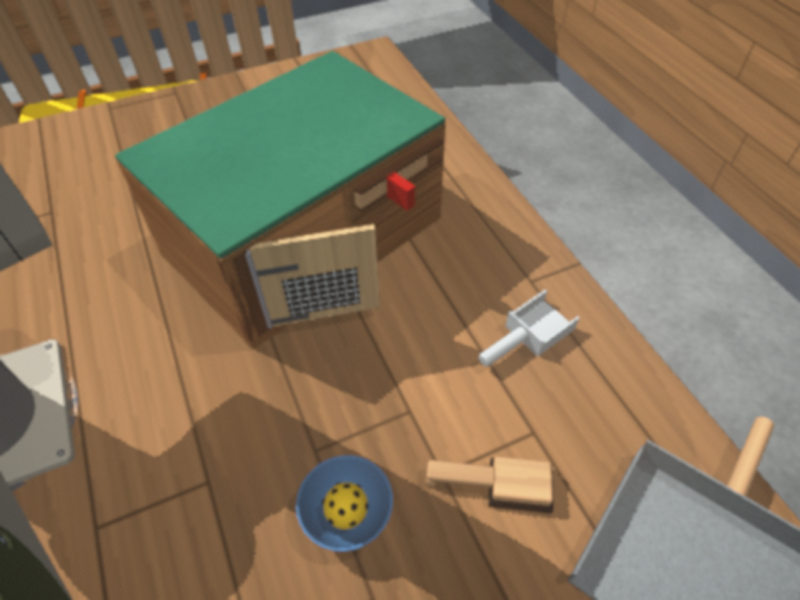

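The top view shows the roof corners at (203,190), (316,502), (95,583) and (0,260), the door's free top end at about (326,336), and the tab at (273,281). In the side view the roof corners are at (443,120), (220,254), (118,156) and (335,54), the door's top free corner is at (375,227), and the tab is at (401,190).

```bash
cat > h.py <<'E'
from plant import robot, viewer
import numpy as np, cv2
from scipy.optimize import least_squares
from scipy.spatial.transform import Rotation as Ro
C={n:viewer.get_calibration(n) for n in("top","side")}
def proj(n,X):
    c=C[n];p=np.asarray(X)@np.array(c["R"]).T+np.array(c["t"])
    return np.c_[c["fx"]*p[:,0]/p[:,2]+c["cx"],c["fy"]*p[:,1]/p[:,2]+c["cy"]]
def W(h,P):
    P=np.atleast_2d(P);c,s=np.cos(h[2]),np.sin(h[2])
    return np.c_[h[0]+c*P[:,0]-s*P[:,1],h[1]+s*P[:,0]+c*P[:,1],P[:,2]]
E
python3 - <<'E'
from h import *
roof=np.array([[0,-.38,.22],[0,.04,.22],[.28,.04,.22],[.28,-.38,.22]])
px={"top":[(203,190),(316,502),(95,583),(0,260)],"side":[(443,120),(220,254),(118,156),(335,54)]}
f=lambda h:np.concatenate([(proj(n,W(h,roof))-np.array(px[n])*.64).ravel() for n in px])
b=min((least_squares(f,[.5,.2,a]) for a in(0,1.5,3,-1.5)),key=lambda r:r.cost)
h=b.x;print(h,np.round(b.fun.reshape(-1,2),1).tolist()); np.save("h.npy",h)
# door: free edge top outer corner at (0,-.172,.2) rotated; opens to -x
def dp(a,u,d,z): # u along, d out of outer face
    return [-np.sin(a)*u-np.cos(a)*d,-np.cos(a)*u+np.sin(a)*d,z]
g=lambda a:np.r_[(proj("top",W(h,dp(a[0],.172,0,.2)))-np.array([333,337])*.64).ravel(),(proj("side",W(h,dp(a[0],.172,0,.2)))-np.array([376,227])*.64).ravel()]
for a0 in(.3,.6,1):
    r=least_squares(g,[a0]);print(r.x,r.fun)
a=r.x[0]
print("free",W(h,dp(a,.172,0,.2)),"push",W(h,dp(a,.125,0,.175)),"shutpush",W(h,[0,-.125,.175]))
t=lambda v:np.r_[(proj("top",W(h,[-.061,v[0],.195]))-np.array([291,275])*.64).ravel()]
# tab far/near top outer corners in top
for p in([289,269],[292,281]):
    r=least_squares(lambda v:(proj("top",W(h,[v[1],v[0],.195]))-np.array(p)*.64).ravel(),[-.25,-.06]);print("tab top corner hutch y,x",r.x,W(h,[r.x[1],r.x[0],.195]))
s=robot.read_state();print(Ro.from_rotvec(s["orientation"]).as_matrix().round(3))
E
```

```text
[ 0.4167738  -0.02454805  1.89876317] [[3.2, -2.9], [0.9, 0.8], [0.9, 1.2], [-4.4, -0.8], [2.9, -0.9], [-1.3, 1.4], [-2.6, -1.0], [-0.5, -2.7]]
[0.51633778] [-0.06568481 -1.34274029 -1.06158053  0.77516084]
[0.51633778] [-0.06568477 -1.34274029 -1.06158052  0.77516087]
[0.51633778] [-0.06568481 -1.34274029 -1.06158053  0.77516084]
free [[ 0.58573123 -0.05675658  0.2       ]] push [[ 0.53956263 -0.04795541  0.175     ]] shutpush [[0.53511121 0.01571681 0.175     ]]
tab top corner hutch y,x [-0.24968672 -0.05954704] [[ 6.72333254e-01 -4.92371754e-04  1.95000000e-01]]
tab top corner hutch y,x [-0.23358824 -0.05809064] [[ 0.6566237  -0.00429922  0.195     ]]
[[ 0.92   0.391 -0.001]
 [ 0.391 -0.92   0.002]
 [ 0.    -0.002 -1.   ]]
```

```bash
cat >> h.py <<'E'
def go(h,P,yawerr=False):
    s=robot.read_state();R=Ro.from_rotvec(s["orientation"]).as_matrix()
    d=W(h,P)[0]-(s["tool_pos"]+R@[0,0,.186])
    ty=np.array([-np.cos(h[2]),-np.sin(h[2]),0]);l=R.T@ty
    print("tool shift mm",(R.T@d*1000).round(1),"yaw",np.arctan2(-l[0],l[1]).round(3))
def tip(h):
    s=robot.read_state();R=Ro.from_rotvec(s["orientation"]).as_matrix()
    w=s["tool_pos"]+R@[0,0,.186]-[h[0],h[1],0];c,q=np.cos(h[2]),np.sin(h[2])
    print("tip in hutch mm",(1000*np.array([c*w[0]+q*w[1],-q*w[0]+c*w[1],w[2]])).round(1),"F",np.round(s["force"],1),"t",s["t"])
E
python3 - <<'E'
from h import *
roof=np.array([[0,-.38,.22],[0,.04,.22],[.28,.04,.22],[.28,-.38,.22]])
# refine corners via green mask polygon
for n in C:
    im=cv2.imread(f"pics/{n}0.png");hsv=cv2.cvtColor(im,cv2.COLOR_BGR2HSV)
    m=cv2.inRange(hsv,(60,80,40),(90,255,200));c=max(cv2.findContours(m,0,1)[0],key=cv2.contourArea)
    print(n,cv2.approxPolyDP(c,5,True).reshape(-1,2).tolist())
px={"top":[(203,190),(316,502),(95,583)],"side":[(443,120),(220,254),(118,156),(335,54)]}
f=lambda h:np.concatenate([(proj(n,W(h,roof[:len(px[n])]))-np.array(px[n])*.64).ravel() for n in px])
b=least_squares(f,np.load("h.npy"));h=b.x
print(h,np.round(b.fun.reshape(-1,2),1).tolist())
np.save("h.npy",h)
t=lambda p:least_squares(lambda v:(proj("top",W(h,[v[1],v[0],.195]))-np.array(p)*.64).ravel(),[-.25,-.06]).x
print("tab",t([289,269]),t([292,281])); go(h,[-.14,-.125,.22]); tip(h)
E
```

```text
top [[129, 121], [0, 166], [0, 188], [61, 373], [200, 321]]
side [[283, 76], [210, 34], [75, 100], [142, 163]]
[ 0.41783101 -0.02288491  1.90358694] [[1.5, -3.1], [0.1, 0.2], [0.3, 1.3], [2.5, -1.7], [-1.0, 0.7], [-2.7, -1.3], [-1.1, -3.1]]
tab [-0.24785405 -0.06197729] [-0.23176279 -0.06044325]
tool shift mm [ 490.6 -266.7   -1.7] yaw 0.069
tip in hutch mm [-439.9  346.   217.8] F [-0.4 -0.4 -0.2] t 0.1
```

Call:
apply_moves(
  deltas=[
    [0,[49,-27,0],0],
    [0,[49,-27,0],0],
    [0,[49,-27,0],0],
    [0,[49,-27,0],0],
    [0,[49,-27,0],0],
  ],
  grip_force=20,
)

```text
t: 0.72
tool_pos: [0.4081, -0.3305, 0.4044]
orientation: [-3.078, -0.626, 0.0]
force: [0.6, 0.0, 1.0]
opening: 0.0474
```

Call:
apply_moves(
  deltas=[
    [0,[49,-27,0],0],
    [0,[49,-27,0],0],
    [0,[49,-27,0],0],
    [0,[49,-27,0],0],
    [0,[49,-23,0],0.069],
  ],
)

```text
t: 1.35
tool_pos: [0.5824, -0.114, 0.4044]
orientation: [-3.098, -0.519, 0.001]
force: [0.5, -1.4, -0.4]
opening: 0.0014
```

Call:
apply_moves(
  deltas=[
    [0,[0,0,0],0],
    [0,[0,0,0],0],
  ],
)

```text
t: 1.6
tool_pos: [0.5814, -0.1158, 0.4041]
orientation: [-3.098, -0.522, 0.002]
force: [1.1, 0.2, -0.5]
opening: 0.0003
```

Run:
```python
from h import *
h=np.load("h.npy");go(h,[-.12,-.125,.165]);tip(h)
for n in C: cv2.imwrite(f"pics/{n}1.png",cv2.resize(viewer.read_camera(n),(800,600)))
```

```text
tool shift mm [  1.1 -21.1  53.1] yaw 0.001
tip in hutch mm [-141.2 -124.   218.1] F [ 1.1  0.2 -0.5] t 1.6
```

View pics/side1.png

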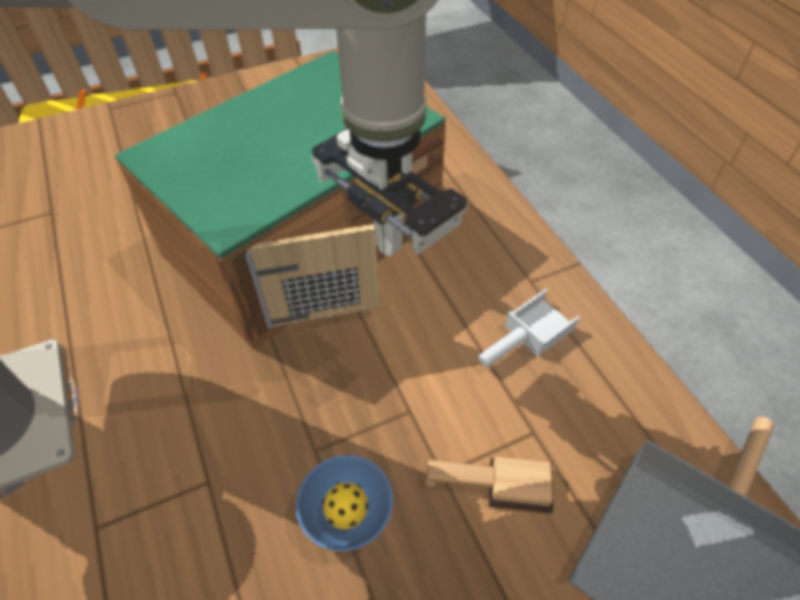

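The closed fingers hang in front of the door at about (388,250), clear of everything. Next I lower them and push.

Call:
apply_moves(
  deltas=[
    [0,[1,0,26],0],
    [0,[0,0,27],0],
    [0,[0,-15,0],0],
    [0,[0,-15,0],0],
    [0,[0,-12,0],0],
  ],
)

```text
t: 2.33
tool_pos: [0.5688, -0.0748, 0.3536]
orientation: [3.097, 0.521, 0.004]
force: [0.1, -0.0, -0.2]
opening: 0.0006
```

Call:
apply_moves(
  deltas=[
    [0,[0,-12,0],0],
    [0,[0,-12,0],0],
    [0,[0,-12,0],0],
    [0,[0,-12,0],0],
    [0,[0,-10,0],0],
  ],
)

```text
t: 2.95
tool_pos: [0.5497, -0.0202, 0.3517]
orientation: [-3.098, -0.521, -0.0]
force: [1.0, -1.6, 1.2]
opening: 0.0006
```

Run:
```python
from h import *
h=np.load("h.npy");go(h,[-.0175,-.125,.165]);tip(h)
for n in C: cv2.imwrite(f"pics/{n}2.png",cv2.resize(viewer.read_camera(n),(800,600)))
```

```text
tool shift mm [ -0.5 -23.    0.7] yaw 0.0
tip in hutch mm [ -40.5 -125.5  165.7] F [ 1.  -1.6  1.2] t 2.95
```

View pics/side2.png

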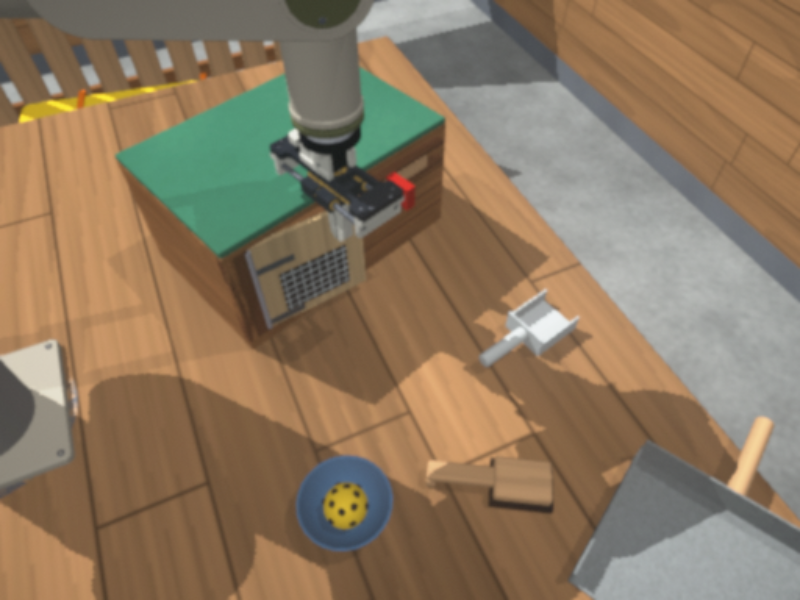

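The door is moving with the fingers and its free edge is now at about (365,270). I keep pushing gently until the force shows the stop.

Call:
apply_moves(
  deltas=[
    [0,[0,-8,0],0],
    [0,[0,-6,0],0],
    [0,[0,-4,0],0],
    [0,[0,-3,0],0],
    [0,[0,0,0],0],
  ],
)

```text
t: 3.68
tool_pos: [0.5429, -0.0009, 0.3517]
orientation: [-3.098, -0.521, 0.001]
force: [0.4, -0.1, 0.1]
opening: 0.0001
```

Call:
apply_moves(
  deltas=[
    [0,[0,-2,0],0],
    [0,[0,0,0],0],
  ],
)

```text
t: 3.92
tool_pos: [0.5423, 0.0009, 0.3516]
orientation: [-3.098, -0.52, 0.0]
force: [0.3, -0.2, -0.4]
opening: 0.0002
```

Run:
```python
from h import *
h=np.load("h.npy");tip(h)
```

```text
tip in hutch mm [ -18.2 -125.4  165.6] F [ 0.3 -0.2 -0.4] t 3.925
```

Call:
apply_moves(
  deltas=[
    [0,[0,-2,0],0],
    [0,[0,-1,0],0],
    [0,[0,0,0],0],
  ],
)

```text
t: 4.3
tool_pos: [0.5413, 0.0037, 0.3517]
orientation: [-3.098, -0.521, 0.0]
force: [-0.4, -0.1, -0.1]
opening: 0.0001
```

Call:
apply_moves(
  deltas=[
    [0,[0,-2,0],0],
    [0,[0,0,0],0],
  ],
)

```text
t: 4.55
tool_pos: [0.541, 0.0045, 0.3518]
orientation: [3.096, 0.519, 0.001]
force: [3.7, -7.9, -2.2]
opening: 0.0003
```

Run:
```python
from h import *
h=np.load("h.npy");tip(h)
a=viewer.read_camera("top");b=viewer.read_camera("side")
cv2.imwrite("pics/c3.png",np.hstack([cv2.resize(a[140:340,120:253],(399,600)),cv2.resize(b[100:250,130:230],(400,600))]))
```

```text
tip in hutch mm [ -14.9 -125.4  165.8] F [ 3.7 -7.9 -2.2] t 4.55
```

View pics/c3.png

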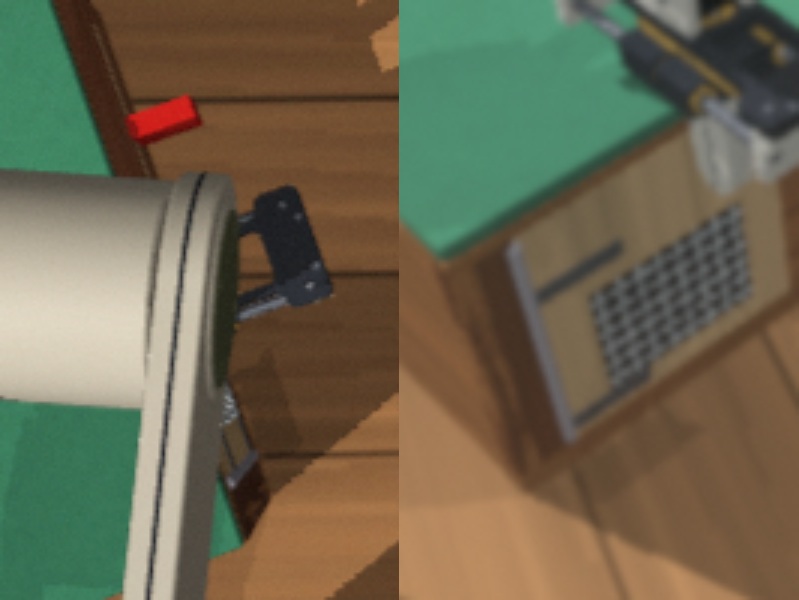

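The door is flush, and an 8 N stop force appeared suddenly. I back off, then go around the tab to its far side.

Call:
apply_moves(
  deltas=[
    [0,[0,10,0],0],
    [0,[0,40,0],0],
    [0,[0,40,0],0],
    [0,[40,0,0],0],
    [0,[45,0,0],0],
  ],
)

```text
t: 5.28
tool_pos: [0.6514, -0.0529, 0.3519]
orientation: [-3.098, -0.517, -0.0]
force: [0.1, -0.4, 1.0]
opening: 0.0004
```

Call:
apply_moves(
  deltas=[
    [0,[45,0,0],0],
    [0,[32,0,0],0],
    [0,[0,0,0],0],
  ],
)

```text
t: 5.65
tool_pos: [0.7245, -0.0259, 0.3502]
orientation: [-3.097, -0.522, 0.002]
force: [1.3, 0.2, 0.0]
opening: 0.0003
```

Run:
```python
from h import *
h=np.load("h.npy");tip(h);go(h,[-.037,-.287,.165])
a=viewer.read_camera("top");b=viewer.read_camera("side")
cv2.imwrite("pics/c4.png",np.hstack([cv2.resize(a[140:340,120:253],(399,600)),cv2.resize(b[70:220,150:300],(400,600))]))
```

```text
tip in hutch mm [-102.8 -288.6  164.2] F [1.3 0.2 0. ] t 5.65
tool shift mm [ -1.6 -65.8  -0.8] yaw 0.001
```

View pics/c4.png

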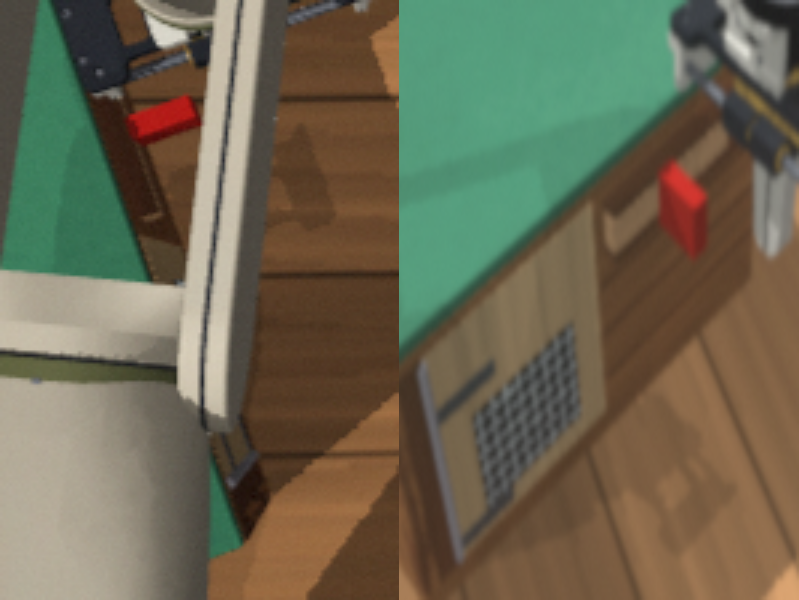

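The door has stayed shut. The fingers are beyond the tab, at (770,240) in the crop. I move in and push.

Call:
apply_moves(
  deltas=[
    [0,[0,-33,0],0],
    [0,[0,-31,0],0],
    [0,[0,0,0],0],
    [0,[-15,0,0],0],
    [0,[-12,0,0],0],
  ],
)

```text
t: 6.38
tool_pos: [0.6761, 0.0236, 0.3521]
orientation: [3.098, 0.519, 0.001]
force: [2.5, 1.0, 0.1]
opening: 0.0008
```

Call:
apply_moves(
  deltas=[
    [0,[-12,0,0],0],
    [0,[-12,0,0],0],
    [0,[-12,0,0],0],
    [0,[-10,0,0],0],
    [0,[-8,0,0],0],
  ],
)

```text
t: 7.0
tool_pos: [0.626, 0.0073, 0.3525]
orientation: [3.098, 0.52, 0.006]
force: [31.5, 7.9, -15.1]
opening: 0.0004
```

Run:
```python
from h import *
h=np.load("h.npy");tip(h)
b=viewer.read_camera("side")
cv2.imwrite("pics/c5.png",cv2.resize(b[70:220,130:330],(800,600)))
```

```text
tip in hutch mm [ -39.6 -207.2  166.5] F [ 31.5   7.9 -15.1] t 7.0
```

View pics/c5.png

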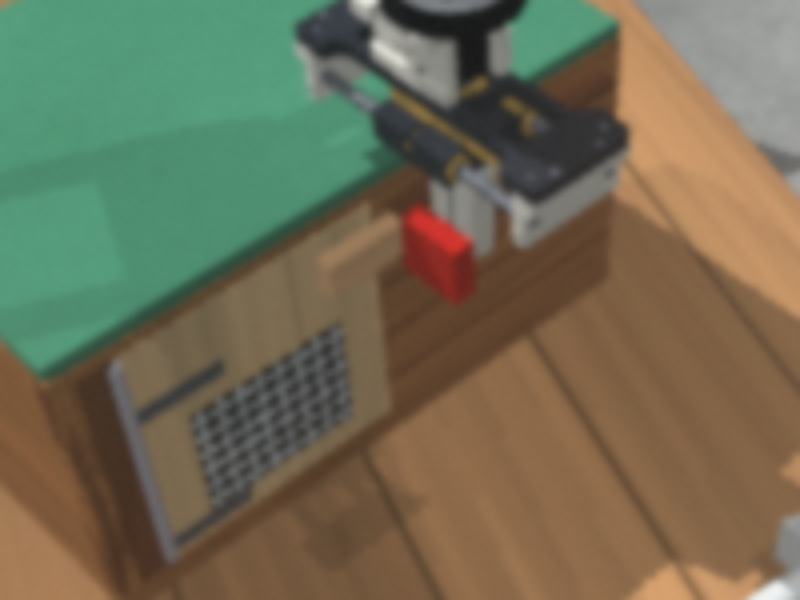

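The bolt looks to be at its stop: 31 N along the travel, and its end overlaps the door. I back off, then verify.

Call:
apply_moves(
  deltas=[
    [0,[15,0,0],0],
    [0,[20,0,0],0],
    [0,[0,40,0],0],
    [0,[0,50,0],0],
    [0,[0,50,-30],0],
  ],
)

```text
t: 7.68
tool_pos: [0.7038, -0.1141, 0.378]
orientation: [-3.095, -0.522, 0.011]
force: [0.9, -0.1, -0.1]
opening: 0.0007
```

Call:
apply_moves(
  deltas=[
    [0,[0,60,0],0],
    [0,[0,60,0],0],
    [0,[0,0,0],0],
  ],
)

```text
t: 8.05
tool_pos: [0.7433, -0.2319, 0.3785]
orientation: [-3.098, -0.512, 0.006]
force: [-0.0, 0.8, -0.4]
opening: 0.0001
```

Run:
```python
from h import *
h=np.load("h.npy");tip(h)
a=viewer.read_camera("top");b=viewer.read_camera("side")
cv2.imwrite("pics/top6.png",a);cv2.imwrite("pics/side6.png",b)
# red tab mask centroids, before/after, compared with 60 mm predicted shift
def red(im):
    m=cv2.inRange(im,(0,0,110),(60,60,255));m[:, 330:]=0
    y,x=np.nonzero(m);return np.array([x.mean(),y.mean()]),len(x)
for n,i in(("top",a),("side",b)):
    r0,r1=red(cv2.imread(f"pics/{n}0.png")),red(i)
    P=lambda y:proj(n,W(h,[-.041,y,.18]))[0]
    print(n,r0,r1,"moved",r1[0]-r0[0],"pred60",P(-.18)-P(-.24))
    d=cv2.absdiff(i,cv2.imread(f"pics/{n}0.png"))
cv2.imwrite("pics/c6.png",np.hstack([cv2.resize(a[140:340,120:253],(399,600)),cv2.resize(b[70:220,150:250],(400,600))]))
```

```text
tip in hutch mm [-303.5 -238.6  192.5] F [-0.   0.8 -0.4] t 8.05
top (array([173.53535354, 178.48989899]), 198) (array([182.51871658, 202.88235294]), 187) moved [ 8.98336304 24.39245395] pred60 [ 9.69663722 27.41000409]
side (array([256.12077295, 120.04830918]), 207) (array([239.1013986 , 133.02097902]), 286) moved [-17.01937435  12.97266984] pred60 [-19.20153302  12.43538626]
```

View pics/c6.png

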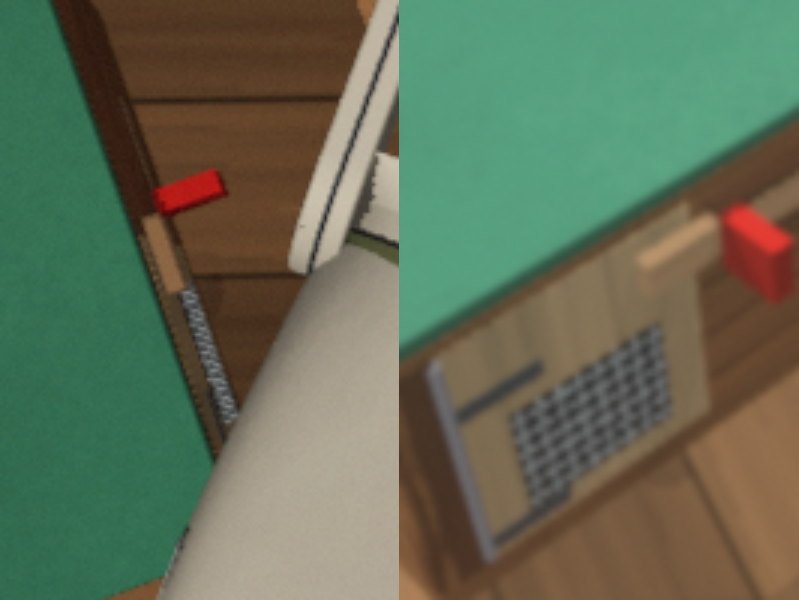

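The tab's measured travel is only about 54 mm of the 60, by image estimate. I push again with the fingers a little farther out from the rail, to tell a true stop from a jam.

Call:
apply_moves(
  deltas=[
    [0,[0,-60,20],0],
    [0,[0,-60,10],0],
    [0,[0,-60,0],0],
    [0,[0,-50,0],0],
    [0,[0,-27,0],0],
  ],
)

```text
t: 8.78
tool_pos: [0.6585, 0.0194, 0.3529]
orientation: [-3.097, -0.527, -0.001]
force: [0.4, -0.2, -0.4]
opening: 0.0009
```

Call:
apply_moves(
  deltas=[
    [0,[0,0,0],0],
    [0,[-12,0,0],0],
    [0,[-8,0,0],0],
    [0,[-5,0,0],0],
    [0,[0,0,0],0],
  ],
)

```text
t: 9.4
tool_pos: [0.6362, 0.0063, 0.352]
orientation: [3.099, 0.518, 0.0]
force: [0.1, -0.9, -1.2]
opening: 0.0005
```

Run:
```python
from h import *
h=np.load("h.npy");tip(h)
for p in ([180,236.7],):
  for z in(.175,.19):
    print("bolt end y,x",least_squares(lambda v:(proj("top",W(h,[v[1],v[0],z]))-p).ravel(),[-.15,-.01]).x)
```

```text
tip in hutch mm [ -43.8 -216.   166. ] F [ 0.1 -0.9 -1.2] t 9.4
bolt end y,x [-0.12964412 -0.00704819]
bolt end y,x [-0.12873985 -0.00911236]
```

The bolt's end measures y = -0.129, and the expected home position is -0.132. I step in slowly to confirm the stop.

Call:
apply_moves(
  deltas=[
    [0,[-4,0,0],0],
    [0,[-3,0,0],0],
    [0,[-1,0,0],0],
    [0,[0,0,0],0],
  ],
)

```text
t: 9.9
tool_pos: [0.6289, 0.0046, 0.352]
orientation: [3.098, 0.521, 0.0]
force: [-0.2, -0.3, 0.7]
opening: 0.0005
```

```bash
python3 -c "
from h import *
tip(np.load('h.npy'))"
```

```text
tip in hutch mm [ -42.9 -208.5  166. ] F [-0.2 -0.3  0.7] t 9.9
```

Call:
apply_moves(
  deltas=[
    [0,[-2,0,0],0],
    [0,[0,0,0],0],
    [0,[0,0,0],0],
  ],
)

```text
t: 10.28
tool_pos: [0.6276, 0.0043, 0.3521]
orientation: [-3.098, -0.521, -0.004]
force: [6.3, 1.1, -3.5]
opening: 0.0004
```

```bash
python3 -c "
from h import *
tip(np.load('h.npy'))"
```

```text
tip in hutch mm [ -42.9 -207.6  166.1] F [ 6.3  1.1 -3.5] t 10.275
```

Call:
apply_moves(
  deltas=[
    [0,[-2,0,0],0],
    [0,[0,0,0],0],
    [0,[0,0,0],0],
  ],
)

```text
t: 10.65
tool_pos: [0.6268, 0.0041, 0.3522]
orientation: [-3.098, -0.521, -0.011]
force: [15.3, 4.3, -8.3]
opening: 0.0006
```

Call:
apply_moves(
  deltas=[
    [0,[15,0,0],0],
    [0,[15,0,0],0],
    [0,[0,50,0],0],
    [0,[0,50,0],0],
    [0,[0,60,-30],0],
  ],
)

```text
t: 11.28
tool_pos: [0.7041, -0.1349, 0.3767]
orientation: [-3.095, -0.522, 0.008]
force: [1.1, -0.5, -0.2]
opening: 0.0004
```

Call:
apply_moves(
  deltas=[
    [0,[0,60,0],0],
    [0,[0,60,0],0],
    [0,[0,0,0],0],
    [0,[0,0,0],0],
  ],
)

```text
t: 11.78
tool_pos: [0.7436, -0.2477, 0.3791]
orientation: [-3.097, -0.519, 0.001]
force: [1.5, 0.6, -0.4]
opening: 0.0002
```

Run:
```python
from h import *
tip(np.load("h.npy"))
b=viewer.read_camera("side");cv2.imwrite("pics/side7.png",cv2.resize(b,(800,600)))
```

```text
tip in hutch mm [-318.7 -234.3  193.1] F [ 1.5  0.6 -0.4] t 11.775
```

View pics/side7.png

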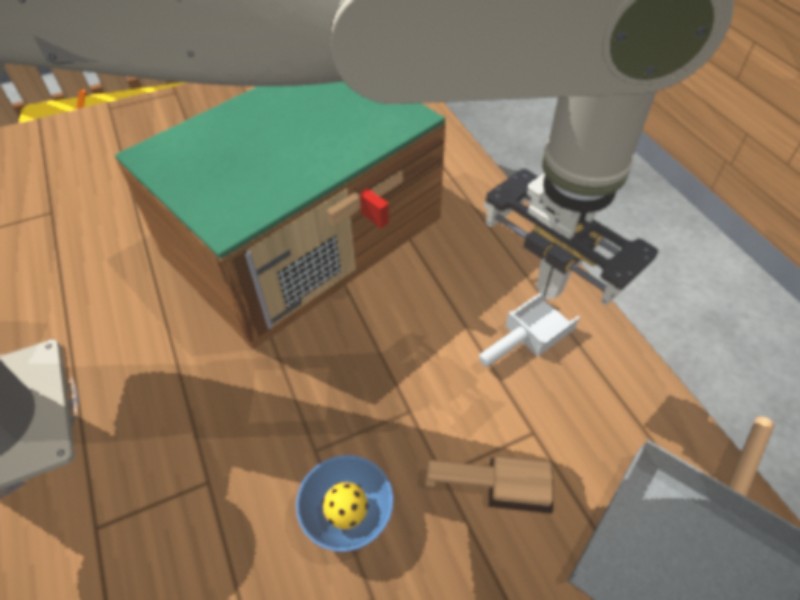

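The door is flush, the bolt lies across it with the tab at (375,207), and the bystanders are where they were. The gripper is free, well above the scoop.

```bash
python3 -c "
from plant import order
print(order.close_job())"
```

```text
the job is handed in; nothing more can be done
None
```

I pushed the door shut with the closed fingertips, then went around to the far side of the red tab and pushed the bolt to its stop. The job is handed in at about 11.8 s of the 48 s; no verdict was reported.

**Door:** it met a firm stop at about 8 N, and the last picture shows it flush with the front.

**Bolt:** both pushes stopped at the same place, at fingertip y about -207 mm, with 31 N the first time and 15 N the second. The bolt's end measured y of about -129 mm, against about -132 mm expected when home.

**Check that disagreed:** the tab's shift between pictures came to only about 54 mm of the expected 60 mm. That is right at the limit for counting as home. I put it down to image error or the bolt not starting fully drawn back, since the repeated stop and the bolt's end both point to home.

**Bystanders:** the bowl, ball, brush and scoop look unmoved by eye in the last picture; I did not measure them. The arm is clear of everything.

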